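# Unlock the storage box and prop its lid

## Robot

A 7-joint arm with a two-finger parallel gripper is mounted at the origin on the work surface. World frame = base frame: x ahead of the robot, y to its left, z up, the work surface at z = 0. Lengths are in m, angles in rad, forces in N, time in s.
With the tool pointing down it reaches from about 0.35 to 0.9 m from the base axis. Payload 8.1 kg.
Tool frame: the origin (TCP) lies on the centre line of the jaws, within the pads' length; the fingertips stand 22 mm ahead of it and the grasp point (between the pads) lies 3 mm ahead of it (tip_reach is the y of the fingertips in the tool frame, in m); y points along the fingers, x is the direction in which the jaws open and shut, and the axes are right-handed (so a half turn about y gives the same grasp; the last joint's range is limited). The gripper opens to 85 mm and grips with 20 to 120 N. Pads are 22 mm wide; open, the fingers measure 114 mm over their backs; the gripper's body (76 mm by 85 mm) begins 54 mm behind the grasp point. The pads swing forward as they close: fully open they stand 13 mm farther back than shut.
Start: joints at [1, 0.434, 0.025, 1.573, -0.012, 1.134, -0.075], TCP at [0.282, -0.558, 0.253] pointing down, gripper open.
Joint ranges: [-2.62, 2.62], [-0.44, 2.09], [-1.27, 1.32], [0.08, 2.57], [-1.32, 4.46], [0.12, 2], [-2.74, 2.74]. Speed limits (rad/s): [2.22, 2.22, 3.01, 3.01, 3.14, 3.14, 3.14].

## Interface

Orientations are given as a rotation vector (axis times angle).
In Python, from cell import state, snapshot, hand_in, tip_reach gives the robot as it stands.
- The arm moves only by the tool move_arm, never from a script. Its arguments are lists of equal length, an entry for each row: "slide": the shift along the tool's x, y, z in m, a list of three; "rotation": the turn, a rotation vector about the tool's x, y, z in degrees, a list of three; "jaw": the closure, from -1 (fully open) to 1 (shut). A call has 1 to 12 rows; each row shifts and turns the commanded pose from where the row before left it, along the tool's axes as they then stand; what a row does not reach is not made up. A row lasts 1/12 s, in which the tool goes at most 41.7 mm and 7.16 degrees, less where a joint would pass 70% of its speed; a pose out of reach is approached as far as the arm can. A call with a gripper value outside its range is refused whole. The fingers move at their own pace and stop on an object; the grip force is fixed at half the most. Time passes only in rows, so rows that do not move let the fingers close. It gives the time, the measured TCP pose, the force and the opening at its end, in the units of the state.
- state(): the state, without advancing time (a new reading comes with each control period).
- snapshot(name): name is "side" or "top"; returns a dict with "img" (420x560x3 uint8, red, green, blue), "mtx" (3x3 intrinsics, pixels), "D" ([k1, k2, p1, p2, k3] as OpenCV has them; the pictures are not rectified), "R" (3x3) and "t" (3): a world point X has camera coordinates R X + t. Camera axes: x right, y down, z forward; pixel columns grow to the right and rows downward; lengths in m; the calibration is good to about 2 mm. A picture is of the moment at which its call begins. There is no depth.
- hand_in(): hands the job in, once; it reports no verdict.
The state is a dict: "time_s": time; "qpos": joint angles; "qvel": joint speeds; "effort": joint torques, N m; "tcp_pos": TCP position; "tcp_rot": TCP orientation; "wrist_force": force on the tool from outside, world axes, zero at the start; "moment": the same for the moment, N m; "grip_width": finger opening in m.
Only numpy, scipy, OpenCV 4.12 (cv2) and the standard library are available. Lean on these libraries where they do the work, as an engineer would, in place of code of your own. Each camera call takes 0.05 s, during which the arm holds its last target.

## Task

Take the T-handled key out of the wooden key block, push it fully home in the keyhole of the grey lockable box and turn it clockwise as far as it goes to draw the bolt, leaving the key in the lock. Then lift the lid and leave it standing open by itself at 45 degrees. Leave everything else where it is.

Things in the scene. Friction and masses are not known exactly. Their poses are not given: they have to be found in the camera images.
- lock_box: Grey plastic lockable storage box, fixed to the table, 270 (x) x 280 (y) x 135 mm high; it is two stacked tiers and only the upper one opens. Origin: centre of its underside; z up; its front faces -x. Its top is level (135 mm): a fixed deck 68 mm deep along the front edge (x -135 to -67 mm), and behind it the lid.
- keyhole (a point): Centre of the keyhole's mouth on the deck's top (box x -101, y -70, z 135 mm), in a flat steel plate; axes as the box's. Slot 19 mm along y, 9 mm along x, through the 8 mm deck; the rotor's like slot lies 10 to 28 mm below the top. The key goes straight down and can turn only when its bit is wholly under the deck (within 2 mm of fully home); once turned it cannot be pulled out.
- lock_rotor (a joint): Turn of the lock's rotor, rad: 0 at the start (in line with the keyhole), growing clockwise seen from above, stop at 1.3. Stays where it is left (friction 0.06 N m). The key has about 0.15 rad of play in it, so the key turns about 1.45 rad to reach the stop. The bolt clears the lid at about 0.7; below that the lid is locked.
- lid (a joint): Lid opening angle, rad: 0 closed, to 1.75; the front edge rises and the lid swings up and away to +x. 45 degrees is 0.785. A friction hinge (0.55 N m) holds the 0.35 kg lid at any angle; lifting at the handle takes about 5 N.
- lid_hinge (a point): Point on the lid's hinge axis (box x +133, y 0, z 127 mm); the axis is the box's y axis; axes as the box's.
- lid_handle (a point): Centre of the lid's steel bar handle: round bar 12 mm thick, 122 mm long, parallel to the hinge, on two posts 110 mm apart; its axis 38 mm above the lid's top (box x -57, y +20, z 173 mm when closed), 190 mm in front of and 46 mm above the hinge. The lid's front edge is 8 mm in front of it. This frame turns with the lid.
- key_block: Block of pale wood, fixed, 60 (x) x 180 (y) x 50 mm high, origin at the centre of its underside. Two slots in its top, at y -45 and +45 mm, each 19 mm along y, 9 mm along x, 30 mm deep; a key stands upright in each, bow up. Which key is in which slot varies.
- t_key: The right key: steel, 60 mm tall, upright. Origin: lowest point, on its axis; z up to the bow. T bar 50 mm along y, 10 thick along x, 40 to 60 mm above the tip. Shank 11 mm across; collar 24 mm across, its underside 24 mm above the tip, rests on the deck when fully home. Neck 6 mm across, 14 to 24 mm. Flat bit below it, 16 mm along y, 6 along x, rounded tip. Half turns about z are alike. 60 to 110 g.
- ring_key: The other steel key, standing in the key block's other slot: same shank, but a round ring for a bow, 40 mm across. Origin at the tip of its bit. Stays there.
- mug: Orange ceramic mug, 82 mm across, 95 mm tall; origin under its centre. Bystander.
- flask: Steel bottle with a twist cap, 72 mm across, 220 mm tall; origin under its centre. Bystander.
- dish: Glass dish, 140 mm across, 40 mm tall; origin under its centre. Bystander.
- puzzle: Wooden sliding-tile puzzle in a tray, 100 x 100 x 20 mm; origin under its centre. Bystander.
- notebook: Notebook lying flat, 150 x 210 x 16 mm; origin under its centre. Bystander.
- coaster: Round cork coaster, 94 mm across, 8 mm thick; origin under its centre. Bystander.
- tin: Small round steel tin, 40 mm across, 14 mm high, standing on the deck of the lockable box about 175 mm to the +y side of the keyhole; origin under its centre. Bystander.
Mind the look-alikes: they are no part of the job. What is shaped like the t_key but orange or red is not meant.

How it is judged:
By the outcome, as a careful person would: the job done as asked, in the order asked, and still so for the second after the job is handed in, with the robot touching nothing.
It also fails if it takes over 58 s, if anything falls off the work surface, if the arm or the gripper's body presses on something with over 40 N, if the wrist force passes 120 N, or if a joint passes its speed limit or range.

## Working session

There is one attempt and no reset: what is moved stays moved. The work goes in short steps, Python scripts to look and compute and a tool call to move; the robot and the scene stay as the last step left them, time stands still between calls to the robot, and variables do not carry over. Pictures are saved under pics/ and viewed, and the job is handed in when it is done.

Besides the shell and the picture viewer there is one more tool, called after "Request:" as name(argument=value, ...) on one line, values as JSON. move_arm: Moves the arm, as the interface text tells. Its arguments: {"type":"object","properties":{"slide":{"type":"array"},"rotation":{"type":"array"},"jaw":{"type":"array"}},"required":["slide","rotation","jaw"]}

```bash
mkdir -p pics; ls
python3 - <<'E'
from cell import state, snapshot, tip_reach
import cv2
s=state(); print(s, tip_reach)
for n in("side","top"):
    d=snapshot(n); cv2.imwrite(f"pics/{n}0.png",d["img"][:,:,::-1]); print(n,d["mtx"],d["D"],d["R"],d["t"])
E
```

```text
pics
{'time_s': 0.0, 'qpos': array([ 1.00041912,  0.43519574,  0.0249613 ,  1.57407718, -0.01159108,
        1.1339808 , -0.07509667]), 'qvel': array([ 0.00131767, -0.00010111,  0.00216472,  0.00188565, -0.00059867,
        0.00083266,  0.00130749]), 'effort': array([-3.50915443e-04, -6.70476651e+01,  1.02521807e+00, -3.16214812e+01,
        1.56235741e-02,  1.23344857e-02, -3.90136989e-08]), 'tcp_pos': array([ 0.28156656, -0.55747425,  0.25255042]), 'tcp_rot': array([-1.39419868,  0.8591901 , -0.85696353]), 'wrist_force': array([0.36700724, 0.43887605, 0.33011434]), 'moment': array([ 0.00306939, -0.00460314,  0.01966752]), 'grip_width': 0.08489637206292326} 0.022
side [[446.90093515   0.         279.25263256]
 [  0.         446.90093515 214.63853664]
 [  0.           0.           1.        ]] [0.02425419 0.         0.         0.         0.        ] [[-0.93391245 -0.35718925  0.01494611]
 [-0.21808933  0.53609623 -0.81549854]
 [ 0.28327476 -0.76486383 -0.57856611]] [0.46312432 0.19809881 1.18860981]
top [[420.9108705    0.         281.55057523]
 [  0.         420.9108705  200.64084375]
 [  0.           0.           1.        ]] [0.02568528 0.         0.         0.         0.        ] [[ 0.02719748 -0.99957351  0.01063494]
 [-0.9887474  -0.02846544 -0.14686152]
 [ 0.14710161 -0.006521   -0.98909989]] [-0.01901541  0.50508528  1.39830772]
```

View pics/side0.png

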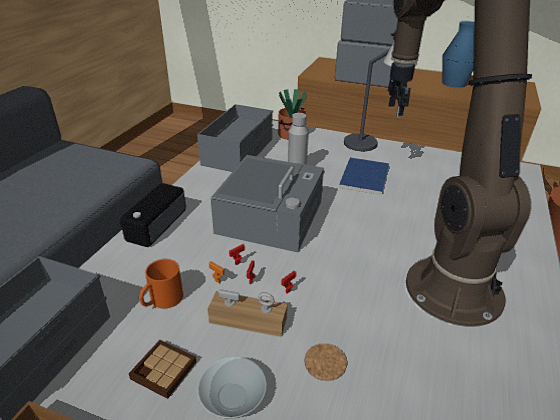

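View pics/top0.png

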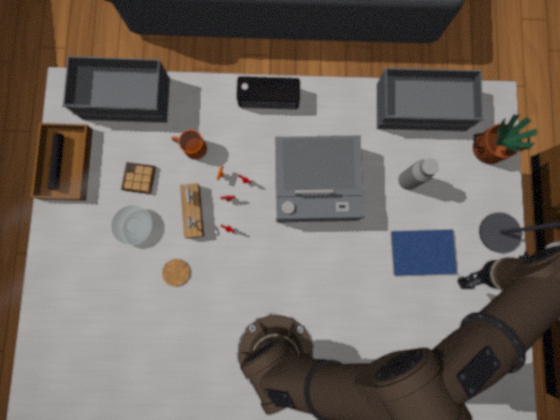

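Side: the wooden block is at about (248,312), with the T key at (229,297) and the ring key at (266,300). The box is at (270,200) with the keyhole plate at (307,176). There are orange and red look-alikes at (217,271), (237,254), (251,272) and (289,281). I'll enlarge the crops next.

Run:
```python
import cv2,numpy as np
a=cv2.imread("pics/side0.png");b=cv2.imread("pics/top0.png")
def c(im,x,y,w,h,k,n): cv2.imwrite(n,cv2.resize(im[y:y+h,x:x+w],None,fx=k,fy=k,interpolation=cv2.INTER_CUBIC))
c(a,200,280,100,60,8,"pics/c1.png")
c(a,200,145,133,100,6,"pics/c2.png")
c(b,170,170,80,75,8,"pics/c3.png")
c(b,265,125,110,100,6,"pics/c4.png")
```

```text
(no output)
```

View pics/c1.png

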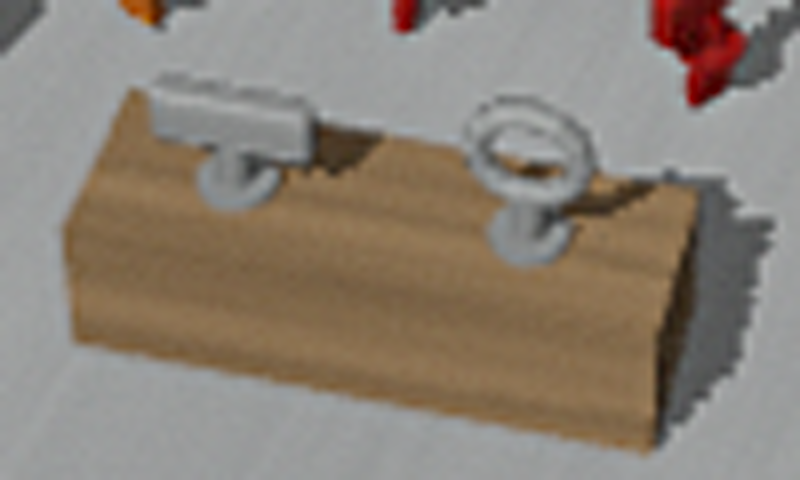

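View pics/c2.png

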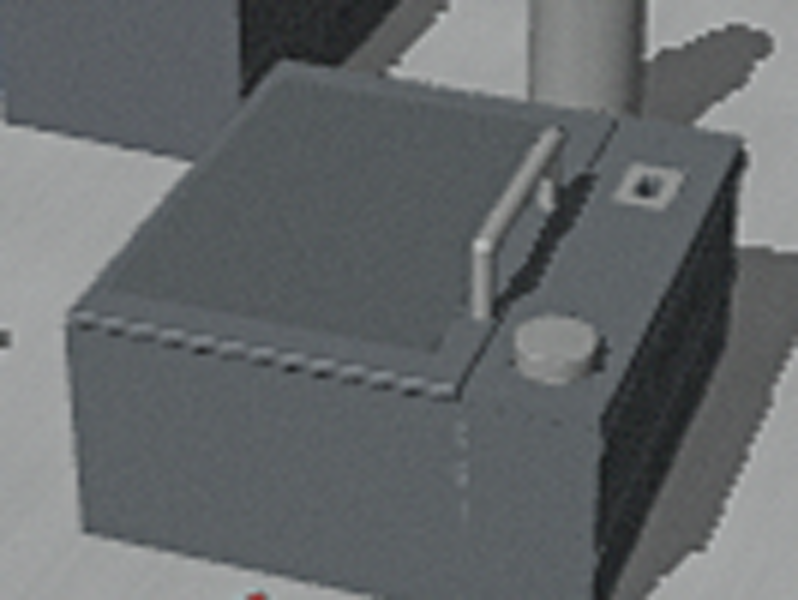

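View pics/c3.png

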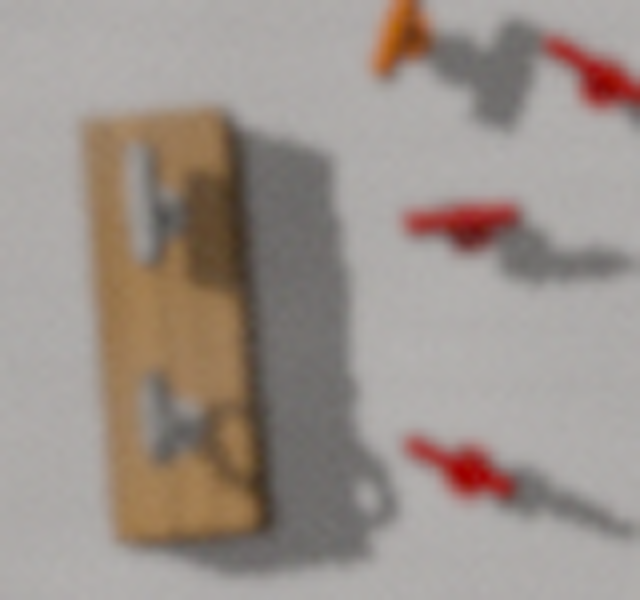

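View pics/c4.png

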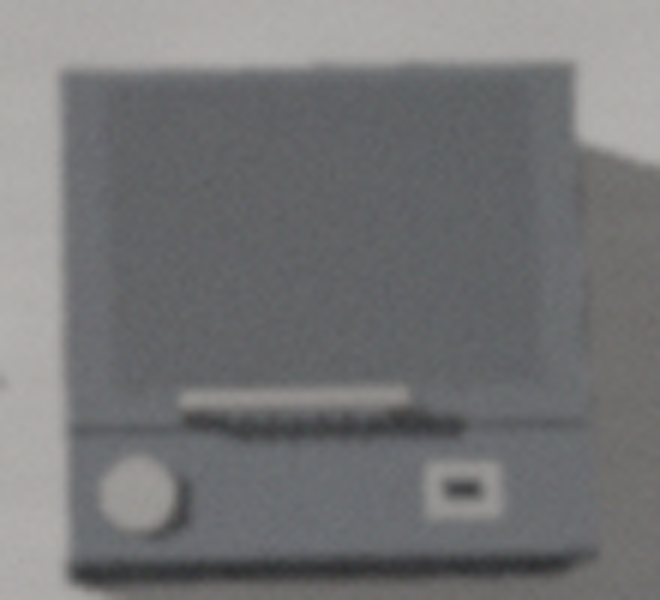

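c1 and c3 settle which key it is. The candidates were steel T (229,292 side / 189,196 top), steel ring (266,300 / 191,223), and orange/red T shapes lying on the table. Only the steel key with the flat bar bow, at the far (+x) end of the block, fits the description. Next I measure block, bar, keyhole and handle by triangulation.

```bash
cat > h.py <<'E'
import numpy as np,cv2
from cell import state,snapshot
def und(d,p): return cv2.undistortPoints(np.array([[p]],float),d["mtx"],d["D"])[0,0]
def ray(d,p):
    x,y=und(d,p); R=d["R"]; return -R.T@d["t"], R.T@np.array([x,y,1.])
def onz(d,p,z):
    c,v=ray(d,p); return c+v*(z-c[2])/v[2]
def tri(ds,ps):
    P=[np.c_[d["R"],d["t"]] for d in ds]; q=[und(d,p).reshape(2,1) for d,p in zip(ds,ps)]
    X=cv2.triangulatePoints(P[0],P[1],*q)[:,0]; X=X[:3]/X[3]
    err=[np.round(proj(d,X)-p,2) for d,p in zip(ds,ps)]
    return X,err
def proj(d,X):
    return cv2.projectPoints(np.array([X],float),cv2.Rodrigues(d["R"])[0],d["t"],d["mtx"],d["D"])[0][0,0]
E
cat > m1.py <<'E'
from h import *
np.set_printoptions(precision=4,suppress=True)
S=snapshot("side");T=snapshot("top")
s1=lambda u,v:np.array([200+(u+.5)/8-.5,280+(v+.5)/8-.5]); s2=lambda u,v:np.array([200+(u+.5)/6-.5,145+(v+.5)/6-.5])
t3=lambda u,v:np.array([170+(u+.5)/8-.5,170+(v+.5)/8-.5]); t4=lambda u,v:np.array([265+(u+.5)/6-.5,125+(v+.5)/6-.5])
pts={"blk +x far(right side pic?)":(s1(130,90),t3(222,108)),
"blk -x right back":(s1(697,188),t3(265,527)),
"blk left front":(s1(65,230),t3(85,122)),
"blk right front":(s1(658,325),t3(118,540)),
"bar end +x top":(s1(155,82),t3(138,141)),"bar end -x top":(s1(313,108),t3(150,263)),
"keyhole":(s2(647,186),t4(464,488)),
"handle L":(s2(482,242),t4(182,400)),"handle R":(s2(553,132),t4(408,397)),
"box front-left top":(s2(603,413),t4(72,566)),"box front-right top":(s2(742,140),t4(594,550)),"box back left":(s2(72,315),t4(65,74)),
"box back right":(s2(287,63),t4(575,66))}
for k,(a,b) in pts.items():
    X,e=tri([S,T],[a,b]); print(k,X,e)
E
python3 m1.py; python3 -c "
from h import *
s=state();R=cv2.Rodrigues(s['tcp_rot'])[0];print(R.round(3))"
```

```text
blk +x far(right side pic?) [0.5557 0.2824 0.0501] [array([0.06, 0.01]), array([-0.01, -0.04])]
blk -x right back [0.3795 0.2549 0.0488] [array([0.23, 0.04]), array([-0.03, -0.16])]
blk left front [0.5477 0.3398 0.0491] [array([-0.13, -0.03]), array([0.02, 0.09])]
blk right front [0.3711 0.3139 0.0545] [array([-0.25, -0.04]), array([0.03, 0.17])]
bar end +x top [0.5327 0.3084 0.0865] [array([-0.52, -0.12]), array([0.1 , 0.37])]
bar end -x top [0.4835 0.3009 0.0867] [array([0.07, 0.02]), array([-0.01, -0.05])]
keyhole [ 0.4792 -0.1962  0.1354] [array([-0.08, -0.01]), array([0.02, 0.08])]
handle L [ 0.5143 -0.0444  0.1794] [array([-0.17, -0.03]), array([0.03, 0.15])]
handle R [ 0.5198 -0.1607  0.1771] [array([-0.07, -0.01]), array([0.02, 0.07])]
box front-left top [0.4325 0.01   0.1378] [array([0.23, 0.04]), array([-0.04, -0.2 ])]
box front-right top [ 0.4482 -0.2653  0.1334] [array([-0.15, -0.03]), array([0.03, 0.15])]
box back left [0.7    0.0213 0.1321] [array([-0.12, -0.03]), array([0.03, 0.11])]
box back right [ 0.7122 -0.2559  0.1312] [array([-0.33, -0.08]), array([0.1 , 0.34])]
[[ 0.451 -0.001  0.893]
 [-0.893  0.001  0.451]
 [-0.001 -1.    -0.   ]]
```

```bash
cat > m2.py <<'E'
from h import *
np.set_printoptions(precision=4,suppress=True)
S=snapshot("side");T=snapshot("top")
def cen(d,x0,y0,x1,y1,thr):
    g=cv2.cvtColor(d["img"],cv2.COLOR_RGB2GRAY)[y0:y1,x0:x1]; g=cv2.resize(g,None,fx=8,fy=8,interpolation=cv2.INTER_CUBIC)
    m=(g>thr).astype(np.uint8); cs=cv2.findContours(m,cv2.RETR_EXTERNAL,cv2.CHAIN_APPROX_NONE)[0]
    c=max(cs,key=cv2.contourArea); r=cv2.minAreaRect(c); M=cv2.moments(cv2.convexHull(c))
    f=lambda p:np.array([x0+(p[0]+.5)/8-.5,y0+(p[1]+.5)/8-.5])
    # dark hole
    h=((g<thr-35)&(cv2.drawContours(np.zeros_like(m),[cv2.convexHull(c)],0,1,-1)>0)).astype(np.uint8); N=cv2.moments(h,True)
    bx=[f(p) for p in cv2.boxPoints(r)]
    return f((M["m10"]/M["m00"],M["m01"]/M["m00"])),f((N["m10"]/max(N["m00"],1),N["m01"]/max(N["m00"],1))),r,bx
a=cen(S,298,168,318,184,120);b=cen(T,332,198,352,214,130)
print(a[:3],b[:3])
for n,i in(("plate",0),("hole",1)): print(n,tri([S,T],[a[i],b[i]]), onz(S,a[i],.135),onz(T,b[i],.135))
print([onz(T,p,.135)[:2] for p in b[3]])
E
python3 m2.py
```

```text
(array([307.607 , 175.5932]), array([307.1319, 176.0498]), ((80.09107971191406, 64.0315933227539), (85.53688049316406, 55.81574249267578), 11.003539085388184)) (array([341.7339, 206.162 ]), array([341.7531, 206.0586]), ((81.5, 69.0), (76.0, 103.0), 90.0))
plate (array([ 0.4783, -0.1955,  0.1359]), [array([-0.07, -0.01]), array([0.01, 0.07])]) [ 0.4786 -0.1971  0.135 ] [ 0.4787 -0.1956  0.135 ]
hole (array([ 0.4794, -0.1958,  0.1338]), [array([0.07, 0.01]), array([-0.01, -0.07])]) [ 0.4791 -0.1938  0.135 ] [ 0.479  -0.1957  0.135 ]
[array([ 0.4933, -0.1751]), array([ 0.4944, -0.2161]), array([ 0.464 , -0.2162]), array([ 0.4628, -0.1754])]
```

Request:
move_arm(slide=[[0,-0.023,0],[0,-0.023,0],[0,-0.024,0],[-0.02,0,0.0086],[-0.0273,0,0.0118],[-0.0273,0,0.0118],[-0.0273,0,0.0118],[-0.0273,0,0.0118],[-0.0273,0,0.0118],[-0.0273,0,0.0118],[-0.0273,0,0.0118],[-0.0273,0,0.0118]], rotation=[[0,6,0],[0,6,0],[0,6.2,0],[0,0,0],[0,0,0],[0,0,0],[0,0,0],[0,0,0],[0,0,0],[0,0,0],[0,0,0],[0,0,0]], jaw=[-1,-1,-1,-1,-1,-1,-1,-1,-1,-1,-1,-1])

```text
time_s: 1.3
tcp_pos: [0.3481, -0.3053, 0.3234]
tcp_rot: [-1.276, 1.098, -1.098]
wrist_force: [0.6, -1.1, 0.5]
grip_width: 0.0854
```

Request:
move_arm(slide=[[-0.0273,0,0.0118],[-0.0273,0,0.0118],[-0.0273,0,0.0118],[-0.0273,0,0.0118],[-0.0273,0,0.0118],[-0.0273,0,0.0118],[-0.0273,0,0.0118],[-0.0273,0,0.0118],[-0.0273,0,0.0118],[-0.0273,0,0.0118],[-0.0273,0,0.0118],[-0.0273,0,0.0118]], rotation=[[0,0,0],[0,0,0],[0,0,0],[0,0,0],[0,0,0],[0,0,0],[0,0,0],[0,0,0],[0,0,0],[0,0,0],[0,0,0],[0,0,0]], jaw=[-1,-1,-1,-1,-1,-1,-1,-1,-1,-1,-1,-1])

```text
time_s: 2.3
tcp_pos: [0.4391, 0.0398, 0.3235]
tcp_rot: [-1.276, 1.098, -1.098]
wrist_force: [0.8, 0.6, -0.3]
grip_width: 0.0852
```

Request:
move_arm(slide=[[-0.0273,0,0.0118],[-0.0273,0,0.0118],[-0.0273,0,0.0118],[-0.0273,0,0.0118],[-0.02,0,0.0086],[-0.01,0,0.004],[0,0,0],[0,0,0]], rotation=[[0,0,0],[0,0,0],[0,0,0],[0,0,0],[0,0,0],[0,0,0],[0,0,0],[0,0,0]], jaw=[-1,-1,-1,-1,-1,-1,-1,-1])

```text
time_s: 2.97
tcp_pos: [0.4772, 0.1845, 0.3231]
tcp_rot: [-1.278, 1.098, -1.098]
wrist_force: [0.5, -0.2, -0.7]
grip_width: 0.0857
```

```bash
cat >> h.py <<'E'
def to(target,yaw=None):
    """tool-frame slide needed to bring the TCP to target, and the yaw of tool x"""
    s=state();R=cv2.Rodrigues(s['tcp_rot'])[0]
    print('t',s['time_s'],'tcp',s['tcp_pos'].round(4),'yaw',np.degrees(np.arctan2(R[1,0],R[0,0])).round(2),'tilt',R[:,1].round(4),'F',s['wrist_force'].round(1),'M',s['moment'].round(2),'w',round(s['grip_width'],4),'q',s['qpos'].round(2))
    if target is not None: print('slide',(R.T@(np.array(target)-s['tcp_pos'])).round(4))
E
python3 -c "
from h import *
to([.508,.3046,.2])"
```

```text
t 2.9667 tcp [0.4772 0.1845 0.3231] yaw -81.37 tilt [-6.e-04 -6.e-04 -1.e+00] F [ 0.5 -0.2 -0.7] M [-0.02  0.    0.06] w 0.0857 q [-0.07  0.24 -0.5   1.71  0.12  1.23 -2.02]
slide [-0.1142  0.123   0.0485]
```

Request:
move_arm(slide=[[-0.025,0,0.0105],[-0.025,0,0.0105],[-0.025,0,0.0105],[-0.025,0,0.0105],[-0.0142,0,0.0065],[0,0.03,0],[0,0.03,0],[0,0.03,0],[0,0.033,0],[0,0,0],[0,0,0]], rotation=[[0,0,0],[0,0,0],[0,0,0],[0,0,0],[0,0,0],[0,0,0],[0,0,0],[0,0,0],[0,0,0],[0,0,0],[0,0,0]], jaw=[-1,-1,-1,-1,-1,-1,-1,-1,-1,-1,-1])

```text
time_s: 3.88
tcp_pos: [0.508, 0.3028, 0.1996]
tcp_rot: [-1.28, 1.1, -1.1]
wrist_force: [-0.7, 0.9, 0.9]
grip_width: 0.0857
```

Run:
```python
from h import *
to([.508,.3046,.083])
for n in("side","top"):
    d=snapshot(n); p=proj(d,[.508,.3046,.12]).astype(int); x,y=p[0]-50,p[1]-50
    print(n,x,y);cv2.imwrite(f"pics/{n}1.png",cv2.resize(d["img"][y:y+75,x:x+100,::-1],None,fx=6,fy=6,interpolation=cv2.INTER_CUBIC))
```

```text
t 3.8833 tcp [0.508  0.3028 0.1996] yaw -81.5 tilt [-0.0025 -0.0028 -1.    ] F [-0.7  0.9  0.9] M [-0.02  0.04  0.  ] w 0.0857 q [-0.28  0.48 -0.5   1.69  0.26  1.04 -2.29]
slide [-0.0021  0.1166  0.0006]
side 177 230
top 135 143
```

View pics/side1.png

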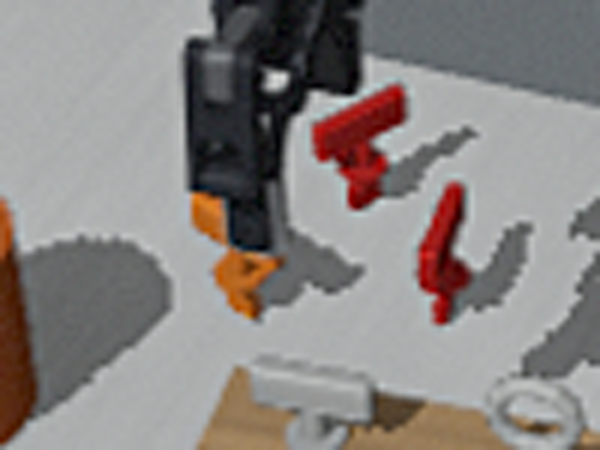

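View pics/top1.png

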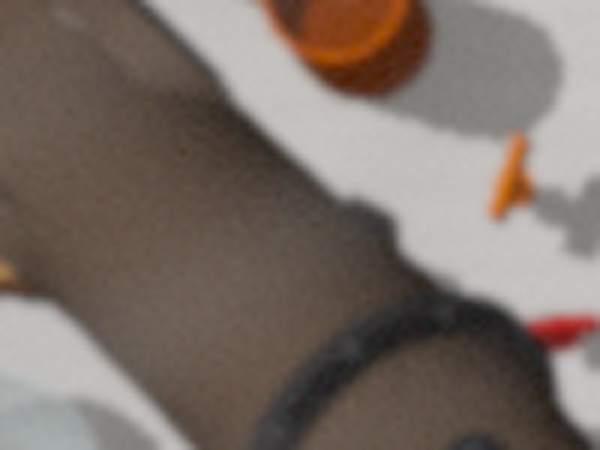

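Run:
```python
from h import *
S=snapshot("side");T=snapshot("top")
for a,b in [((216,266),(220,170)),((237,251),(246,181)),((288,279),(229,229)),((251,267),(228,198))]: print(tri([S,T],[a,b]))
```

```text
(array([0.59862427, 0.2060753 , 0.05474686]), [array([-1.31, -0.33]), array([0.28, 1.  ])])
(array([0.57209331, 0.11939618, 0.04443391]), [array([1.25, 0.28]), array([-0.27, -1.  ])])
(array([0.40541085, 0.16949368, 0.04262671]), [array([0.83, 0.15]), array([-0.13, -0.63])])
(array([0.50744977, 0.17589674, 0.0551753 ]), [array([0.34, 0.07]), array([-0.06, -0.26])])
```

Request:
move_arm(slide=[[-0.002,0.025,0],[0,0.025,0],[0,0.025,0],[0,0.02,0],[0,0.015,0],[0,0.006,0],[0,0,0],[0,0,0]], rotation=[[0,0,0],[0,0,0],[0,0,0],[0,0,0],[0,0,0],[0,0,0],[0,0,0],[0,0,0]], jaw=[-1,-1,-1,-1,-1,-1,-1,-1])

```text
time_s: 4.75
tcp_pos: [0.5086, 0.3076, 0.0856]
tcp_rot: [-1.275, 1.097, -1.098]
wrist_force: [-0.1, 0.4, -0.5]
grip_width: 0.0854
```

Run:
```python
from h import *
to([.508,.3046,.083])
d=snapshot("side"); x,y=180,250
cv2.imwrite("pics/side2.png",cv2.resize(d["img"][y:y+75,x:x+100,::-1],None,fx=7,fy=7,interpolation=cv2.INTER_CUBIC))
```

```text
t 4.75 tcp [0.5086 0.3076 0.0856] yaw -81.41 tilt [ 1.4e-03  9.0e-04 -1.0e+00] F [-0.1  0.4 -0.5] M [-0.01 -0.01 -0.  ] w 0.0854 q [-0.33  0.61 -0.45  1.8   0.35  0.81 -2.37]
slide [ 0.0029  0.0026 -0.0011]
```

View pics/side2.png

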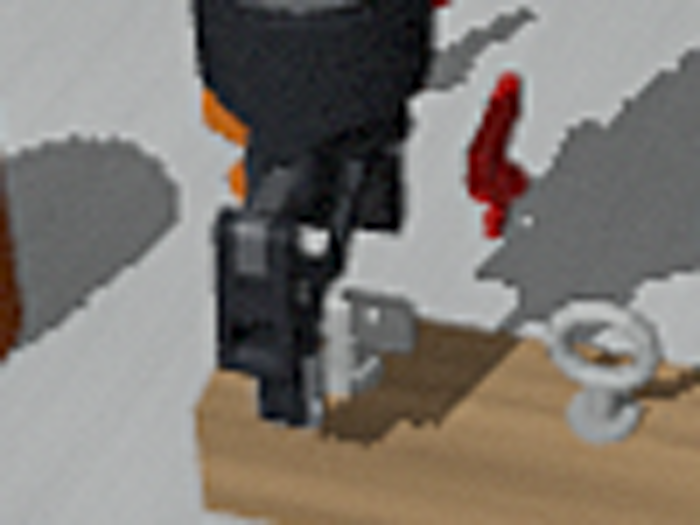

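Request:
move_arm(slide=[[0.0027,0.0026,-0.0008],[0,0,0],[0,0,0],[0,0,0],[0,0,0],[0,0,0],[0,0,0],[0,0,0],[0,0,0],[0,0,0]], rotation=[[0,0,0],[0,0,0],[0,0,0],[0,0,0],[0,0,0],[0,0,0],[0,0,0],[0,0,0],[0,0,0],[0,0,0]], jaw=[-1,-1,-0.5,0,0.5,1,1,1,1,1])

```text
time_s: 5.63
tcp_pos: [0.5076, 0.3044, 0.0818]
tcp_rot: [-1.276, 1.098, -1.098]
wrist_force: [-0.0, 0.6, 2.8]
grip_width: 0.0091
```

Run:
```python
from h import *
to([.508,.3046,.083])
```

```text
t 5.6333 tcp [0.5076 0.3044 0.0818] yaw -81.4 tilt [ 2.e-04  1.e-04 -1.e+00] F [-0.   0.6  2.8] M [0.   0.06 0.  ] w 0.0091 q [-0.32  0.62 -0.44  1.8   0.35  0.8  -2.37]
slide [-0.0001 -0.0012  0.0004]
```

Request:
move_arm(slide=[[0,-0.005,0],[0,-0.012,0],[0,-0.02,0],[0,-0.03,0],[0,-0.035,0],[0,-0.035,0],[0,-0.03,0],[0,-0.015,0],[0,0,0]], rotation=[[0,0,0],[0,0,0],[0,0,0],[0,0,0],[0,0,0],[0,0,0],[0,0,0],[0,0,0],[0,0,0]], jaw=[1,1,1,1,1,1,1,1,1])

```text
time_s: 6.38
tcp_pos: [0.5087, 0.3057, 0.2691]
tcp_rot: [-1.269, 1.095, -1.098]
wrist_force: [-0.2, 0.9, -0.8]
grip_width: 0.009
```

Run:
```python
from h import *
to([.4787,-.1957,.265])
d=snapshot("side"); p=proj(d,state()['tcp_pos']).astype(int); x,y=p[0]-50,p[1]-35; print(x,y)
cv2.imwrite("pics/side3.png",cv2.resize(d["img"][y:y+75,x:x+100,::-1],None,fx=7,fy=7,interpolation=cv2.INTER_CUBIC))
```

```text
t 6.3833 tcp [0.5087 0.3057 0.2691] yaw -81.39 tilt [ 0.0062  0.0041 -1.    ] F [-0.2  0.9 -0.8] M [0.03 0.03 0.02] w 0.009 q [-0.27  0.42 -0.52  1.6   0.22  1.17 -2.25]
slide [ 0.4913  0.0018 -0.1047]
174 195
```

View pics/side3.png

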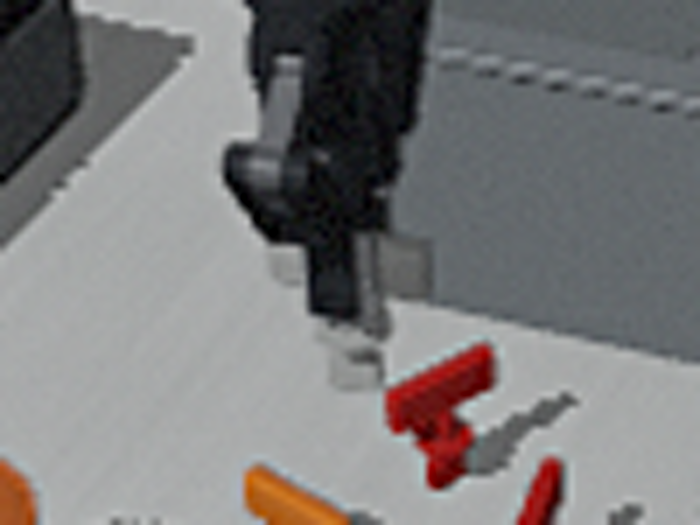

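Request:
move_arm(slide=[[0.01,0,-0.002],[0.025,0,-0.005],[0.03,0,-0.0065],[0.03,0,-0.0065],[0.03,0,-0.0065],[0.03,0,-0.0065],[0.03,0,-0.0065],[0.03,0,-0.0065],[0.03,0,-0.0065],[0.03,0,-0.0065],[0.03,0,-0.0065],[0.03,0,-0.0065]], rotation=[[0,0,0],[0,0,0],[0,0,0],[0,0,0],[0,0,0],[0,0,0],[0,0,0],[0,0,0],[0,0,0],[0,0,0],[0,0,0],[0,0,0]], jaw=[1,1,1,1,1,1,1,1,1,1,1,1])

```text
time_s: 7.43
tcp_pos: [0.4846, -0.0401, 0.2623]
tcp_rot: [-1.278, 1.101, -1.097]
wrist_force: [0.8, 0.1, -1.4]
grip_width: 0.0091
```

Request:
move_arm(slide=[[0.03,0,-0.0065],[0.03,0,-0.0065],[0.03,0,-0.0065],[0.03,0,-0.0065],[0.025,0,-0.005],[0.01,0,-0.002],[0,0,0],[0,0,0],[0,0,0]], rotation=[[0,0,0],[0,0,0],[0,0,0],[0,0,0],[0,0,0],[0,0,0],[0,-4,0],[0,-6,0],[0,-6,0]], jaw=[1,1,1,1,1,1,1,1,1])

```text
time_s: 8.18
tcp_pos: [0.4757, -0.1958, 0.2624]
tcp_rot: [-1.384, 0.886, -0.882]
wrist_force: [-0.0, 0.6, -1.2]
grip_width: 0.0087
```

Request:
move_arm(slide=[[0,0,0],[0,0,0],[0,0,0],[0,0,0],[0,0,0],[0,0,0],[0,0,0],[0,0,0],[0,0,0],[0,0,0],[0,0,0],[0,0,0]], rotation=[[0,-6,0],[0,-6,0],[0,-6,0],[0,-6,0],[0,-6,0],[0,-6,0],[0,-6,0],[0,-6,0],[0,-6,0],[0,-6,0],[0,-5,0],[0,-3,0]], jaw=[1,1,1,1,1,1,1,1,1,1,1,1])

```text
time_s: 9.18
tcp_pos: [0.4758, -0.1955, 0.2625]
tcp_rot: [-1.569, -0.038, 0.042]
wrist_force: [0.5, -0.9, -1.6]
grip_width: 0.0088
```

Run:
```python
from h import *
to([.4787,-.1957,.215])
```

```text
t 9.1833 tcp [ 0.4758 -0.1955  0.2625] yaw 2.91 tilt [-0.0025  0.0011 -1.    ] F [ 0.5 -0.9 -1.6] M [-0.02  0.05  0.01] w 0.0088 q [ 0.76  0.31 -0.6   1.79  0.19  1.1   0.14]
slide [ 0.003   0.0474 -0.0004]
```

Request:
move_arm(slide=[[0.003,0.01,0],[0,0.02,0],[0,0.013,0],[0,0.005,0],[0,0,0],[0,0,0]], rotation=[[0,0,0],[0,0.3,0],[0,0,0],[0,0,0],[0,0,0],[0,0,0]], jaw=[1,1,1,1,1,1])

```text
time_s: 9.68
tcp_pos: [0.4798, -0.1955, 0.2153]
tcp_rot: [-1.57, -0.03, 0.032]
wrist_force: [0.5, -0.3, -0.2]
grip_width: 0.009
```

Run:
```python
from h import *
to([.4787,-.1957,.215])
P=state()['tcp_pos']
for n in("side","top"):
    d=snapshot(n); p=proj(d,[.4787,-.1957,.16]).astype(int); x,y=p[0]-40,p[1]-35; print(n,x,y,proj(d,P-[0,0,.0558]),proj(d,[.4787,-.1957,.135]))
    cv2.imwrite(f"pics/{n}4.png",cv2.resize(d["img"][y:y+65,x:x+85,::-1],None,fx=9,fy=9,interpolation=cv2.INTER_CUBIC))
```

```text
t 9.6833 tcp [ 0.4798 -0.1955  0.2153] yaw 2.27 tilt [-1.e-03  6.e-04 -1.e+00] F [ 0.5 -0.3 -0.2] M [ 0.01 -0.02  0.05] w 0.009 q [ 0.73  0.36 -0.58  1.84  0.23  1.    0.09]
slide [-0.0011  0.0003 -0.0002]
side 267 133 [307.48795469 168.88101009] [307.42976071 175.78793327]
top 302 170 [342.88956896 204.76283561] [341.75398604 206.16036844]
```

View pics/side4.png

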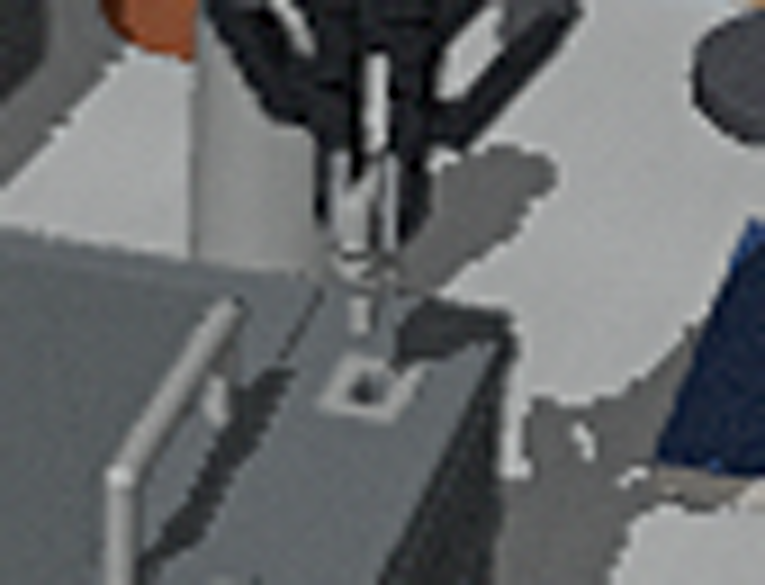

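View pics/top4.png

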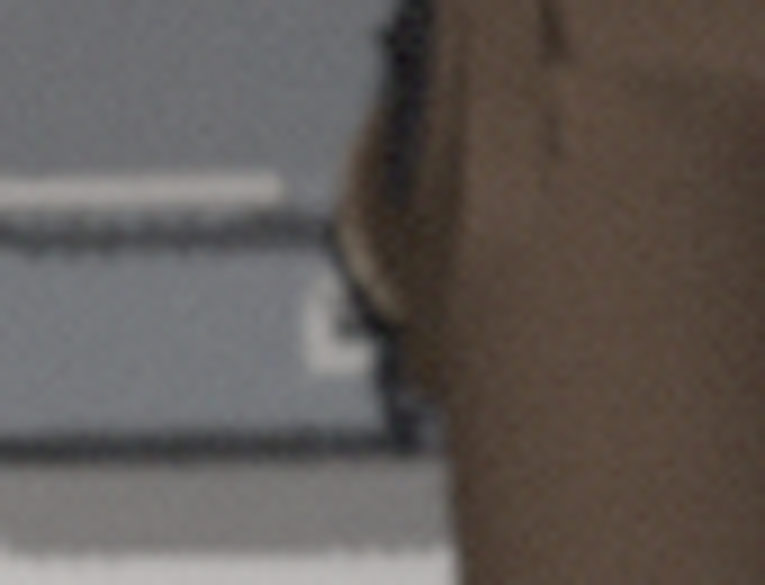

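Side view: the bit's near face is at (306.4,170), which matches the projected position allowing for its 8 mm offset. The hole is at (307.5,175.7). Next I correct 1 mm and lower.

Request:
move_arm(slide=[[-0.0011,0.006,0],[0,0.008,0],[0,0.006,0],[0,0.003,0],[0,0.003,0],[0,0.003,0]], rotation=[[0,0,0],[0,0,0],[0,0,0],[0,0,0],[0,0,0],[0,0,0]], jaw=[1,1,1,1,1,1])

```text
time_s: 10.28
tcp_pos: [0.4785, -0.196, 0.1864]
tcp_rot: [-1.571, -0.031, 0.032]
wrist_force: [-3.2, -2.0, 1.3]
grip_width: 0.0093
```

Run:
```python
from h import *
to([.4787,-.1957,.168])
```

```text
t 10.2833 tcp [ 0.4785 -0.196   0.1864] yaw 2.29 tilt [-9.e-04 -3.e-04 -1.e+00] F [-3.2 -2.   1.3] M [-0.37  0.72 -0.02] w 0.0093 q [ 0.72  0.4  -0.57  1.88  0.26  0.94  0.07]
slide [0.0002 0.0184 0.0003]
```

Request:
move_arm(slide=[[-0.0006,0.001,-0.0004],[0,0.002,0],[0,0.002,0],[0,0,0]], rotation=[[0,0,0],[0,0,0],[0,0,0],[0,0,0]], jaw=[1,1,1,1])

```text
time_s: 10.62
tcp_pos: [0.4782, -0.1963, 0.1814]
tcp_rot: [-1.57, -0.031, 0.032]
wrist_force: [0.1, -0.7, -0.5]
grip_width: 0.0091
```

Run:
```python
from h import *
to([.4787,-.1957,.168])
```

```text
t 10.6167 tcp [ 0.4782 -0.1963  0.1814] yaw 2.3 tilt [-1.e-04  1.e-04 -1.e+00] F [ 0.1 -0.7 -0.5] M [-0.07  0.07  0.02] w 0.0091 q [ 0.72  0.4  -0.57  1.89  0.27  0.93  0.07]
slide [0.0005 0.0134 0.0005]
```

Going in freely, so I'll continue.

Request:
move_arm(slide=[[0,0.002,0],[0,0.002,0],[0,0.002,0],[0,0.002,0],[0,0.002,0],[0,0.001,0],[0,0,0]], rotation=[[0,0,0],[0,0,0],[0,0,0],[0,0,0],[0,0,0],[0,0,0],[0,0,0]], jaw=[1,1,1,1,1,1,1])

```text
time_s: 11.2
tcp_pos: [0.4782, -0.1963, 0.1704]
tcp_rot: [-1.57, -0.031, 0.032]
wrist_force: [-1.8, -0.7, -3.3]
grip_width: 0.0088
```

Run:
```python
from h import *
to([.4787,-.1957,.1668])
```

```text
t 11.2 tcp [ 0.4782 -0.1963  0.1704] yaw 2.3 tilt [-2.e-04  1.e-04 -1.e+00] F [-1.8 -0.7 -3.3] M [-0.1   0.22  0.01] w 0.0088 q [ 0.71  0.41 -0.56  1.9   0.28  0.9   0.06]
slide [0.0005 0.0036 0.0005]
```

Request:
move_arm(slide=[[0,0.0015,0],[0,0.0015,0],[0,0.001,0],[0,0,0]], rotation=[[0,0,0],[0,0,0],[0,0,0],[0,0,0]], jaw=[1,1,1,1])

```text
time_s: 11.53
tcp_pos: [0.4782, -0.1962, 0.1668]
tcp_rot: [-1.571, -0.031, 0.032]
wrist_force: [-2.9, -0.5, 3.4]
grip_width: 0.0085
```

Run:
```python
from h import *
to([.4787,-.1957,.1668])
```

```text
t 11.5333 tcp [ 0.4782 -0.1962  0.1668] yaw 2.3 tilt [-1.e-04 -2.e-04 -1.e+00] F [-2.9 -0.5  3.4] M [-0.05  0.58 -0.03] w 0.0085 q [ 0.71  0.42 -0.56  1.91  0.28  0.9   0.05]
slide [ 0.0005 -0.      0.0005]
```

Request:
move_arm(slide=[[0,0.001,0],[0,0.001,0],[0,0,0]], rotation=[[0,0,0],[0,0,0],[0,0,0]], jaw=[1,1,1])

```text
time_s: 11.78
tcp_pos: [0.4783, -0.1963, 0.1666]
tcp_rot: [-1.572, -0.032, 0.031]
wrist_force: [-11.3, 2.4, 26.1]
grip_width: 0.0086
```

Run:
```python
from h import *
to([.4787,-.1957,.1668])
d=snapshot("side"); x,y=267,133
cv2.imwrite("pics/side5.png",cv2.resize(d["img"][y:y+65,x:x+85,::-1],None,fx=9,fy=9,interpolation=cv2.INTER_CUBIC))
```

```text
t 11.7833 tcp [ 0.4783 -0.1963  0.1666] yaw 2.29 tilt [ 3.0e-04 -1.5e-03 -1.0e+00] F [-11.3   2.4  26.1] M [ 0.4   2.49 -0.03] w 0.0086 q [ 0.71  0.42 -0.56  1.91  0.28  0.89  0.05]
slide [ 0.0004 -0.0002  0.0006]
```

View pics/side5.png

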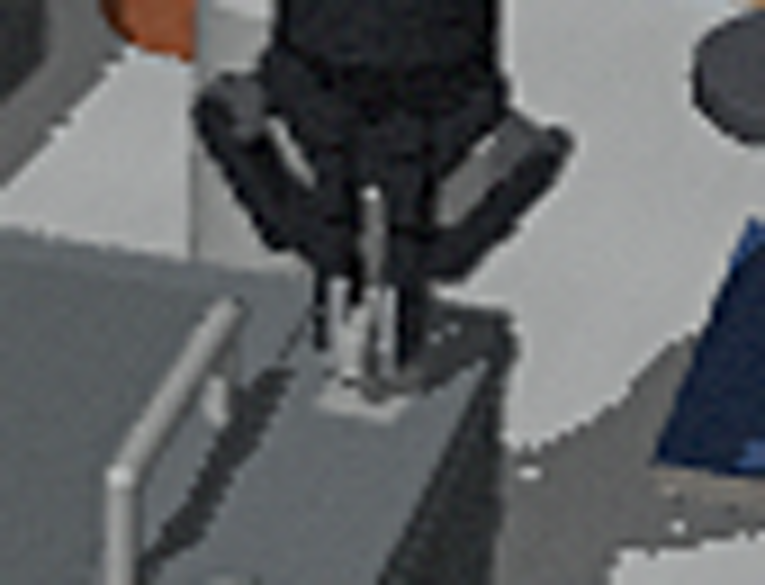

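The key is fully home: the collar is on the plate at about (370,395), a 26 N stop at the expected height. Next I ease off slightly and turn clockwise.

Request:
move_arm(slide=[[-0.0003,-0.0014,0],[0,0,0],[0,0,0],[0,0,0],[0,0,0],[0,0,0],[0,0,0],[0,0,0],[0,0,0],[0,0,0]], rotation=[[0,0,0],[0,4,0],[0,4,0],[0,4,0],[0,4,0],[0,4,0],[0,4,0],[0,4,0],[0,4,0],[0,0,0]], jaw=[1,1,1,1,1,1,1,1,1,1])

```text
time_s: 12.67
tcp_pos: [0.4777, -0.1965, 0.1667]
tcp_rot: [-1.533, 0.41, -0.41]
wrist_force: [-5.0, -0.2, 10.0]
grip_width: 0.009
```

Run:
```python
from h import *
to([.4787,-.1957,.1668])
```

```text
t 12.6667 tcp [ 0.4777 -0.1965  0.1667] yaw -29.96 tilt [-3.e-04 -9.e-04 -1.e+00] F [-5.  -0.2 10. ] M [-0.06  1.37  0.08] w 0.009 q [ 0.61  0.39 -0.43  1.91  0.21  0.88 -0.44]
slide [ 0.0004 -0.0001  0.0012]
```

Request:
move_arm(slide=[[0,0,0],[0,0,0],[0,0,0],[0,0,0],[0,0,0],[0,0,0],[0,0,0],[0,0,0],[0,0,0],[0,0,0],[0,0,0],[0,0,0]], rotation=[[0,4,0],[0,4,0],[0,4,0],[0,4,0],[0,4,0],[0,4,0],[0,4,0],[0,4,0],[0,4,0],[0,4,0],[0,4,0],[0,2,0]], jaw=[1,1,1,1,1,1,1,1,1,1,1,1])

```text
time_s: 13.67
tcp_pos: [0.4784, -0.1972, 0.1667]
tcp_rot: [-1.316, 1.025, -1.028]
wrist_force: [-2.5, -2.2, 6.1]
grip_width: 0.009
```

Request:
move_arm(slide=[[0,0,0],[0,0,0],[0,0,0],[0,0,0]], rotation=[[0,2,0],[0,2,0],[0,2,0],[0,0,0]], jaw=[1,1,1,1])

```text
time_s: 14.0
tcp_pos: [0.4784, -0.1974, 0.1668]
tcp_rot: [-1.273, 1.102, -1.106]
wrist_force: [-2.8, -3.6, 5.3]
grip_width: 0.0092
```

Run:
```python
from h import *
to([.4787,-.1957,.1668])
```

```text
t 14.0 tcp [ 0.4784 -0.1974  0.1668] yaw -81.86 tilt [ 0.0014 -0.0018 -1.    ] F [-2.8 -3.6  5.3] M [-0.78  0.66  0.02] w 0.0092 q [ 0.45  0.37 -0.21  1.93  0.1   0.85 -1.24]
slide [-0.0017 -0.      0.0005]
```

Request:
move_arm(slide=[[0,0,0],[0,0,0],[0,0,0]], rotation=[[0,2,0],[0,2,0],[0,0,0]], jaw=[1,1,1])

```text
time_s: 14.25
tcp_pos: [0.4785, -0.1974, 0.1668]
tcp_rot: [-1.243, 1.154, -1.158]
wrist_force: [-1.6, -3.1, 6.5]
grip_width: 0.009
```

Run:
```python
from h import *
to([.4787,-.1957,.1668])
```

```text
t 14.25 tcp [ 0.4785 -0.1974  0.1668] yaw -85.85 tilt [ 0.0014 -0.0018 -1.    ] F [-1.6 -3.1  6.5] M [-0.88  0.62  0.13] w 0.009 q [ 0.44  0.37 -0.2   1.93  0.1   0.85 -1.31]
slide [-0.0017 -0.      0.0004]
```

Request:
move_arm(slide=[[0,0,0],[0,0,0],[0,0,0]], rotation=[[0,2,0],[0,2,0],[0,0,0]], jaw=[1,1,1])

```text
time_s: 14.5
tcp_pos: [0.4784, -0.1975, 0.1668]
tcp_rot: [-1.211, 1.205, -1.209]
wrist_force: [-3.2, -3.4, 5.5]
grip_width: 0.0086
```

Run:
```python
from h import *
to([.4787,-.1957,.1668])
d=snapshot("side"); x,y=267,133
cv2.imwrite("pics/side6.png",cv2.resize(d["img"][y:y+65,x:x+85,::-1],None,fx=9,fy=9,interpolation=cv2.INTER_CUBIC))
```

```text
t 14.5 tcp [ 0.4784 -0.1975  0.1668] yaw -89.82 tilt [ 0.0013 -0.002  -1.    ] F [-3.2 -3.4  5.5] M [-0.93  0.67  0.37] w 0.0086 q [ 0.43  0.37 -0.18  1.93  0.09  0.85 -1.37]
slide [-0.0018 -0.      0.0003]
```

View pics/side6.png

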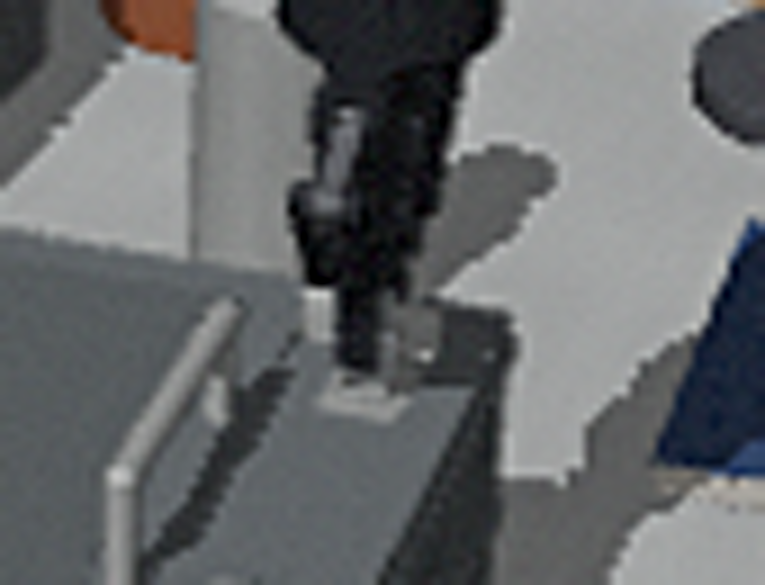

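Request:
move_arm(slide=[[0,0,0],[0,0,0],[0,0,0]], rotation=[[0,2,0],[0,1,0],[0,0,0]], jaw=[1,1,1])

```text
time_s: 14.8
tcp_pos: [0.4784, -0.1975, 0.1668]
tcp_rot: [-1.187, 1.242, -1.246]
wrist_force: [-3.2, -4.3, 5.3]
grip_width: 0.0089
```

Run:
```python
from h import *
to([.4787,-.1957,.1668])
```

```text
t 14.8 tcp [ 0.4784 -0.1975  0.1668] yaw -92.73 tilt [ 0.0012 -0.0022 -1.    ] F [-3.2 -4.3  5.3] M [-1.06  0.7   0.7 ] w 0.0089 q [ 0.42  0.37 -0.17  1.93  0.08  0.85 -1.41]
slide [-0.0018 -0.      0.0002]
```

Firm stop: the torque climbed 0.02→0.7 N m. Next I relax the wind-up, release and lift off.

Request:
move_arm(slide=[[0,0,0],[0,0,0],[0,0,0],[0,0,0],[0,0,0],[0,0,0],[0,0,0],[0,-0.01,0],[0,-0.03,0],[0,-0.04,0],[0,-0.03,0],[0,0,0]], rotation=[[0,-2.5,0],[0,-2.5,0],[0,0,0],[0,0,0],[0,0,0],[0,0,0],[0,0,0],[0,0,0],[0,0,0],[0,0,0],[0,0,0],[0,0,0]], jaw=[1,1,1,0.6,0.2,0,0,0,0,0,0,0])

```text
time_s: 15.8
tcp_pos: [0.4809, -0.1968, 0.2831]
tcp_rot: [-1.223, 1.171, -1.186]
wrist_force: [0.9, 0.1, 0.1]
grip_width: 0.0423
```

Run:
```python
from h import *
to([.516,-.1035,.25])
d=snapshot("side"); x,y=267,133
cv2.imwrite("pics/side7.png",cv2.resize(d["img"][y:y+65,x:x+85,::-1],None,fx=9,fy=9,interpolation=cv2.INTER_CUBIC))
```

```text
t 15.8 tcp [ 0.4809 -0.1968  0.2831] yaw -87.69 tilt [ 0.0098 -0.0031 -0.9999] F [0.9 0.1 0.1] M [-0.01 -0.03 -0.04] w 0.0423 q [ 0.45  0.25 -0.2   1.78  0.05  1.11 -1.3 ]
slide [-0.0919  0.0332  0.0385]
```

View pics/side7.png

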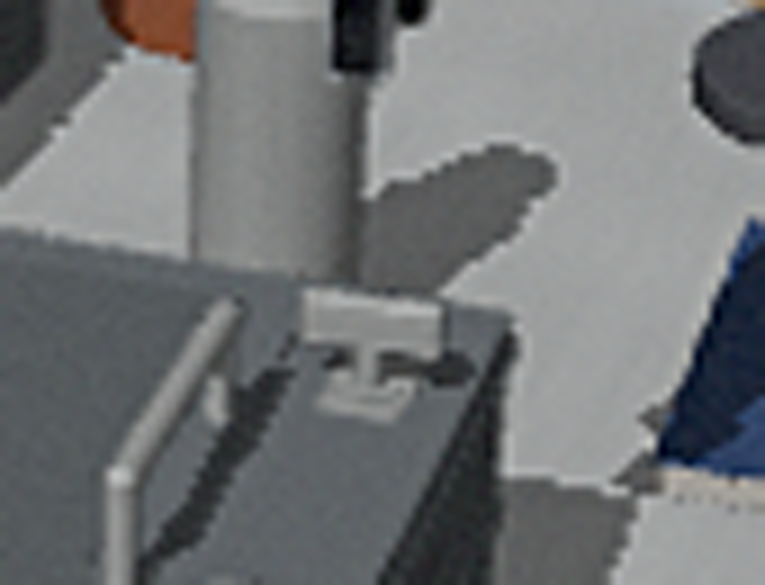

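The T bar now lies along x, from (300.6,165.3) to (316.2,166.2) in the side picture, with the collar on the plate. I'll check its angle.

Run:
```python
from h import *
d=snapshot("side")
a=onz(d,(300.3,165.0),.171);b=onz(d,(316.1,166.0),.171);v=a-b;print(a,b,np.linalg.norm(v),np.degrees(np.arctan2(v[1],v[0])))
to(None)
```

```text
[ 0.50204086 -0.19048242  0.171     ] [ 0.45506072 -0.20307234  0.171     ] 0.04863784034243946 15.001847804811566
t 15.9 tcp [ 0.4788 -0.1963  0.2781] yaw -87.7 tilt [ 0.0034 -0.0012 -1.    ] F [-0.3  0.2 -1. ] M [0.03 0.07 0.04] w 0.0425 q [ 0.45  0.25 -0.2   1.79  0.05  1.11 -1.3 ]
```

Bar yaw is about 15°, which is what the stop less my 5° back-off within the play should give, so the rotor is at its end. Next comes the handle: turn the tool back by 90° with the jaws along the box x.

Request:
move_arm(slide=[[0,0,0],[0,0,0],[0,0,0],[0,0,0],[0,0,0],[0,0,0],[0,0,0],[0,0,0],[0,0,0],[0,0,0],[0,0,0],[0,0,0]], rotation=[[0,-4,0],[0,-6,0],[0,-6,0],[0,-6,0],[0,-6,0],[0,-6,0],[0,-6,0],[0,-6,0],[0,-6,0],[0,-6,0],[0,-6,0],[0,-6,0]], jaw=[0,0,0,0,0,0,0,0,0,0,0,0])

```text
time_s: 16.9
tcp_pos: [0.4773, -0.196, 0.275]
tcp_rot: [-1.557, 0.24, -0.236]
wrist_force: [-0.2, -0.6, -0.3]
grip_width: 0.0428
```

Request:
move_arm(slide=[[0,0,0],[0,0,0],[0,0,0],[0,0,0],[0.01,0,0.02],[0.015,0,0.03],[0.01,0,0.025],[0.002,0,0.015],[0,0,0]], rotation=[[0,-6,0],[0,-6,0],[0,-5,0],[0,-3.3,0],[0,0,0],[0,0,0],[0,0,0],[0,0,0],[0,0,0]], jaw=[0,0,0,0,0,0,0,0,0])

```text
time_s: 17.65
tcp_pos: [0.5108, -0.1001, 0.2753]
tcp_rot: [-1.568, -0.039, 0.041]
wrist_force: [0.4, -0.3, 0.2]
grip_width: 0.0429
```

Request:
move_arm(slide=[[0,0,0],[0,0,0],[0,0,0],[0,0,0],[0,0,0],[0,0,0]], rotation=[[0,0,-4],[0,0,-5],[0,0,-5],[0,0,-4],[0,0,-2],[0,0,0]], jaw=[0,0,0,0,0,0])

```text
time_s: 18.15
tcp_pos: [0.5084, -0.1058, 0.2748]
tcp_rot: [-1.546, -0.306, -0.239]
wrist_force: [-0.9, -0.4, 0.1]
grip_width: 0.043
```

Run:
```python
from h import *
to([.517,-.104,.176])
```

```text
t 18.15 tcp [ 0.5084 -0.1058  0.2748] yaw 2.49 tilt [ 0.3403  0.0141 -0.9402] F [-0.9 -0.4  0.1] M [-0.03  0.41  0.04] w 0.043 q [ 0.65  0.12 -0.54  2.03  0.01  0.67  0.15]
slide [-0.0255  0.0959  0.0015]
```

Request:
move_arm(slide=[[-0.012,0,0.001],[-0.0126,0.005,0],[0,0.02,0],[0,0.02,0],[0,0.012,0],[0,0,0],[0,0,0]], rotation=[[0,0,0],[0,0,0],[0,0,0],[0,0,0],[0,0,0],[0,0,0],[0,0,0]], jaw=[0,0,0,0,0,0,0])

```text
time_s: 18.73
tcp_pos: [0.507, -0.1038, 0.2134]
tcp_rot: [-1.545, -0.307, -0.236]
wrist_force: [0.6, -0.4, 1.2]
grip_width: 0.0425
```

Run:
```python
from h import *
to([.517,-.104,.1758])
for n in("side","top"):
    d=snapshot(n); p=proj(d,[.518,-.104,.19]).astype(int); x,y=p[0]-40,p[1]-35
    cv2.imwrite(f"pics/{n}8.png",cv2.resize(d["img"][y:y+65,x:x+85,::-1],None,fx=9,fy=9,interpolation=cv2.INTER_CUBIC))
```

```text
t 18.7333 tcp [ 0.507  -0.1038  0.2134] yaw 2.6 tilt [ 0.339   0.0164 -0.9407] F [ 0.6 -0.4  1.2] M [ 0.    0.34 -0.02] w 0.0425 q [ 0.6   0.2  -0.52  2.12  0.09  0.51  0.08]
slide [-0.0033  0.0387 -0.0007]
```

View pics/side8.png

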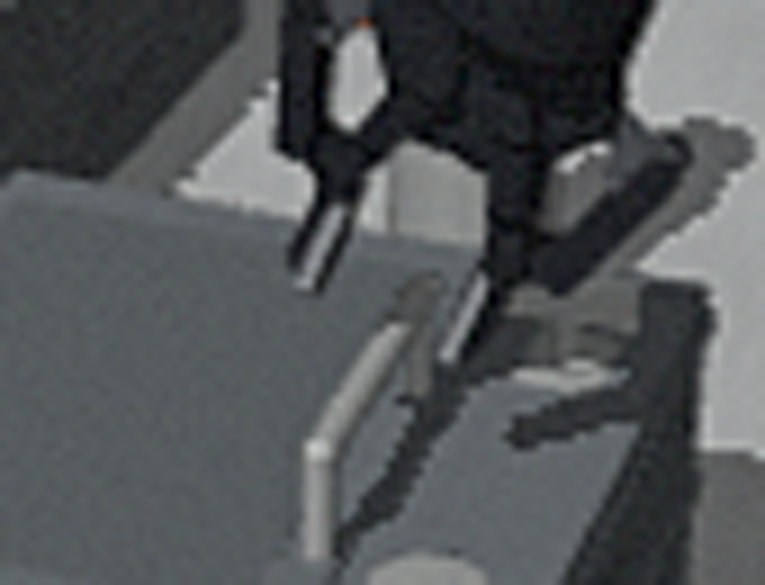

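The handle at (310..430, 280..450 in the crop) lies between the open fingers. I'll go in and close.

Request:
move_arm(slide=[[-0.003,0.012,0],[0,0.015,0],[0,0.009,0],[0,0.003,0],[0,0,0],[0,0,0],[0,0,0],[0,0,0],[0,0,0],[0,0,0]], rotation=[[0,0,0],[0,0,0],[0,0,0],[0,0,0],[0,0,0],[0,0,0],[0,0,0],[0,0,0],[0,0,0],[0,0,0]], jaw=[0,0,0,0,0,0.4,0.8,1,1,1])

```text
time_s: 19.67
tcp_pos: [0.5154, -0.1036, 0.1761]
tcp_rot: [-1.546, -0.305, -0.236]
wrist_force: [-10.2, 0.3, 6.8]
grip_width: 0.0099
```

Run:
```python
from h import *
to([.517,-.104,.1758])
```

```text
t 19.6667 tcp [ 0.5154 -0.1036  0.1761] yaw 2.59 tilt [ 0.338   0.0147 -0.941 ] F [-10.2   0.3   6.8] M [0.1  2.01 0.04] w 0.0099 q [ 0.54  0.26 -0.48  2.15  0.18  0.42 -0.01]
slide [ 0.0014  0.0008 -0.0005]
```

Request:
move_arm(slide=[[-0.001,0,0],[0.003,-0.0042,0],[0.003,-0.0042,0],[0.003,-0.0042,0],[0.003,-0.0042,0],[0,0,0]], rotation=[[0,0,0],[0,0,1.5],[0,0,1.5],[0,0,1.5],[0,0,1.5],[0,0,0]], jaw=[1,1,1,1,1,1])

```text
time_s: 20.17
tcp_pos: [0.5216, -0.1033, 0.1959]
tcp_rot: [-1.557, -0.223, -0.152]
wrist_force: [-8.9, -0.9, 3.5]
grip_width: 0.0103
```

Run:
```python
from h import *
to([.517,-.104,.1758])
```

```text
t 20.1667 tcp [ 0.5216 -0.1033  0.1959] yaw 2.59 tilt [ 0.2367  0.0105 -0.9715] F [-8.9 -0.9  3.5] M [-0.08  1.87  0.01] w 0.0103 q [ 0.52  0.28 -0.48  2.03  0.17  0.63 -0.01]
slide [-0.0092  0.0185 -0.0005]
```

The lid is moving freely (unlocked), so I'll continue the arc.

Request:
move_arm(slide=[[0.005,-0.0084,0],[0.006,-0.0084,0],[0.006,-0.0084,0],[0.006,-0.0084,0],[0.006,-0.0084,0],[0.006,-0.0084,0],[0,0,0]], rotation=[[0,0,3],[0,0,3],[0,0,3],[0,0,3],[0,0,3],[0,0,3],[0,0,0]], jaw=[1,1,1,1,1,1,1])

```text
time_s: 20.75
tcp_pos: [0.5524, -0.1018, 0.2504]
tcp_rot: [-1.571, 0.022, 0.094]
wrist_force: [-8.7, -1.5, 7.8]
grip_width: 0.01
```

```bash
cat >> h.py <<'E'
def lid():
    s=state();R=cv2.Rodrigues(s['tcp_rot'])[0]; h=s['tcp_pos']+.003*R[:,1]
    c,sn=np.cos(np.radians(2.6)),np.sin(np.radians(2.6)); H=np.array([.516,-.104])+.190*np.array([c,sn])
    dx=(h[:2]-H)@[c,sn]; dz=h[2]-.127
    print('lid deg',np.degrees(np.arctan2(dz,-dx)-np.arctan2(46,190)),'r',np.hypot(dx,dz))
E
python3 - <<'E'
from h import *
to(None);lid()
E
```

```text
t 20.75 tcp [ 0.5524 -0.1018  0.2504] yaw 2.61 tilt [-0.0738 -0.0032 -0.9973] F [-8.7 -1.5  7.8] M [-0.3   1.74 -0.05] w 0.01 q [ 0.4   0.42 -0.44  1.65  0.19  1.2  -0.05]
lid deg 24.456943338484244 r 0.19531160996822572
```

Request:
move_arm(slide=[[0.006,-0.0084,0],[0.006,-0.0084,0],[0.006,-0.0084,0],[0.006,-0.0084,0],[0.006,-0.0084,0],[0.006,-0.0084,0],[0.005,-0.007,0],[0,0,0],[0,0,0]], rotation=[[0,0,3],[0,0,3],[0,0,3],[0,0,3],[0,0,3],[0,0,3],[0,0,2.5],[0,0,0],[0,0,0]], jaw=[1,1,1,1,1,1,1,1,1])

```text
time_s: 21.5
tcp_pos: [0.6043, -0.0994, 0.2961]
tcp_rot: [-1.553, 0.301, 0.372]
wrist_force: [-2.6, 0.1, 1.8]
grip_width: 0.0097
```

Run:
```python
from h import *
to(None);lid()
d=snapshot("side");cv2.imwrite("pics/side9.png",cv2.resize(d["img"][60:270,180:380,::-1],None,fx=3,fy=3,interpolation=cv2.INTER_CUBIC)[:600])
```

```text
t 21.5 tcp [ 0.6043 -0.0994  0.2961] yaw 2.63 tilt [-0.415  -0.0183 -0.9097] F [-2.6  0.1  1.8] M [ 0.04  0.3  -0.01] w 0.0097 q [ 0.25  0.68 -0.38  1.15  0.21  1.78 -0.06]
lid deg 44.68111852029132 r 0.19558260157022062
```

View pics/side9.png

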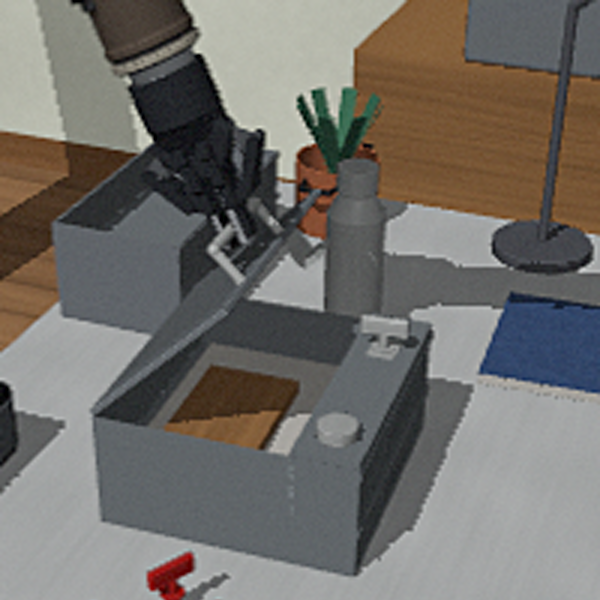

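The lid is standing at about 45° (44.7° from the grip point; the radius matches 195 mm). Next I release and retreat along the fingers.

Request:
move_arm(slide=[[0,0,0],[0,0,0],[0,0,0],[0,0,0],[0,0,0],[0,-0.008,0],[0,-0.02,0],[0,-0.03,0],[0,-0.03,0],[0,-0.03,0],[0,0,0]], rotation=[[0,0,0],[0,0,0],[0,0,0],[0,0,0],[0,0,0],[0,0,0],[0,0,0],[0,0,0],[0,0,0],[0,0,0],[0,0,0]], jaw=[0.7,0.4,0.1,0,0,0,0,0,0,0,0])

```text
time_s: 22.47
tcp_pos: [0.6424, -0.1001, 0.3766]
tcp_rot: [-1.556, 0.313, 0.377]
wrist_force: [0.1, -1.2, -1.6]
grip_width: 0.0426
```

Run:
```python
from h import *
to(None)
for n in("side","top"):
    d=snapshot(n)
    cv2.imwrite(f"pics/{n}10.png",cv2.resize(d["img"][120:260,190:350,::-1] if n=="side" else d["img"][100:240,240:400,::-1],None,fx=4.2,fy=4.2,interpolation=cv2.INTER_CUBIC))
```

```text
t 22.4667 tcp [ 0.6424 -0.1001  0.3766] yaw 2.29 tilt [-0.4248 -0.0213 -0.905 ] F [ 0.1 -1.2 -1.6] M [-0.05 -0.43  0.09] w 0.0426 q [ 0.1   0.72 -0.12  0.87  0.11  2.    0.05]
```

View pics/side10.png

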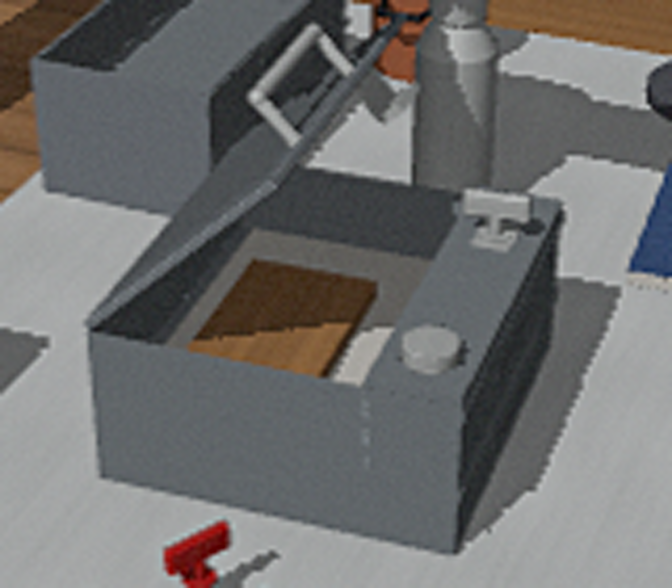

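View pics/top10.png

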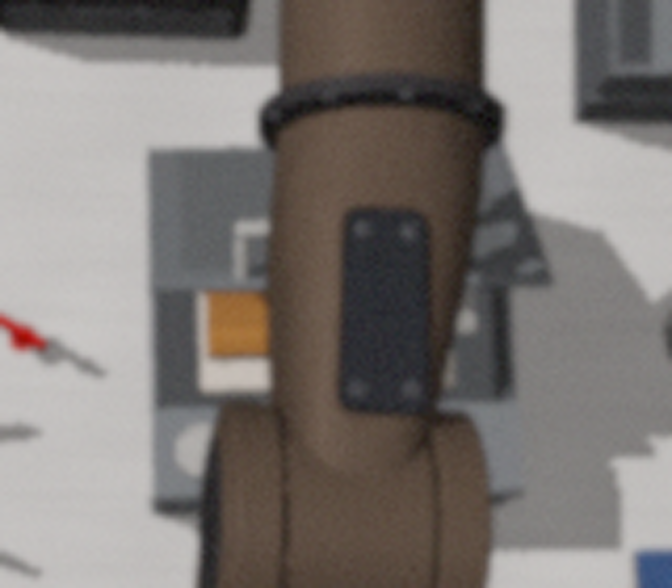

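Run:
```python
from h import *
s=state();print(s['qpos'])
d=snapshot("side")
c,sn=np.cos(np.radians(2.6)),np.sin(np.radians(2.6)); ex=np.array([c,sn,0]);ey=np.array([-sn,c,0])
O=np.array([.516,-.104,0])-(-.057*ex+.020*ey)
def pl(p,yb):
    C,v=ray(d,p); k=((O+yb*ey-C)@ey)/(v@ey); X=C+k*v; return (X-O)@ex,(X-O)@ey,X[2]
a=pl((254.8,163.9),.14);b=pl((211.3,197.3),.14);print(a,b,np.degrees(np.arctan2(a[2]-.127,.133-a[0])),np.degrees(np.arctan2(a[2]-b[2],b[0]-a[0])))
# handle ends
for p,yb in(((190+258/4.2,120+97/4.2),.081),((190+316/4.2,120+28/4.2),-.041)):
    h=pl(p,yb);print(h,np.degrees(np.arctan2(h[2]-.127,.133-h[0])-np.arctan2(46,190)))
```

```text
[ 0.1048169   0.71748119 -0.13907618  0.87004506  0.11333535  2.0019985
  0.04825406]
(np.float64(-0.0052551499405855085), np.float64(0.14000000000000015), np.float64(0.26855264950759117)) (np.float64(0.13133632993123331), np.float64(0.14000000000000024), np.float64(0.13348209784664689)) 45.675192266630994 44.679226955373295
(np.float64(0.026540482615924413), np.float64(0.08099999999999996), np.float64(0.2961327097175026)) 44.202163810886624
(np.float64(0.03055387612431911), np.float64(-0.040999999999999835), np.float64(0.291978153243893)) 44.551317814863246
```

The lid reads 44.2–45.7° from the pictures, and key and tin are in place. Joint 6 sits right at its range end, so I'll move off it at once, with the tool upright and away upwards.

Request:
move_arm(slide=[[0,0,0],[0,0,0],[0,-0.005,0],[0,-0.01,0],[-0.005,-0.01,0],[-0.01,-0.01,0],[-0.02,-0.01,0],[-0.02,0,0],[-0.02,0,0],[-0.02,0,0],[0,0,0],[0,0,0]], rotation=[[0,0,-3],[0,0,-4],[0,0,-4],[0,0,-4],[0,0,-4],[0,0,-4],[0,0,-2],[0,0,0],[0,0,0],[0,0,0],[0,0,0],[0,0,0]], jaw=[0,0,0,0,0,0,0,0,0,0,0,0])

```text
time_s: 23.62
tcp_pos: [0.5526, -0.101, 0.4229]
tcp_rot: [-1.57, -0.032, 0.042]
wrist_force: [0.1, 0.3, 0.0]
grip_width: 0.0426
```

Run:
```python
from h import *
to(None)
for n in("side","top"):
    d=snapshot(n); cv2.imwrite(f"pics/{n}11.png",d["img"][:,:,::-1])
```

```text
t 23.6167 tcp [ 0.5526 -0.101   0.4229] yaw 2.71 tilt [-6.3e-03 -1.0e-04 -1.0e+00] F [0.1 0.3 0. ] M [-0.   -0.01  0.01] w 0.0426 q [ 0.24  0.26 -0.21  1.42  0.05  1.48  0.08]
```

View pics/side11.png

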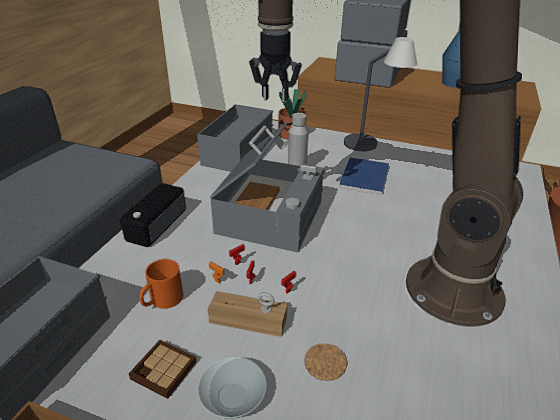

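The lid stands open at (262,150), the key is in the lock at (310,170), and the ring key, tin and bystanders have not moved. The gripper is clear of everything, so I'm handing in.

```bash
python3 -c "
from cell import hand_in; print(hand_in())"
```

```text
the job is handed in; nothing more can be done
None
```

The job is done and handed in at about 24 s. The steel T key is fully home in the lock and turned clockwise to its stop, and the lid is standing open by itself at about 45°.

**Key:** it stopped with 26 N at the expected home height. I turned it clockwise until the torque reached about 0.7 N m, then backed off 5° within the key's play before letting go. The bar then lay at about 15°, which fits the rotor being at its end. I could not read the rotor angle directly; the lid rose with only small forces, so the bolt was drawn.

**Lid:** after release, the side picture gave 44.2° to 45.7° for the lid. The gripper position just before release gave 44.7°.

**Everything else:** in the last side picture the ring key, tin and other objects are where they were, and the gripper touches nothing.

**One check disagreed:** as I backed away from the handle, joint 6 read 2.002 rad against its 2.0 limit. I can't tell whether that was sensor noise or a brief overrun. I moved off it in the next move, and it read 1.48 at the end.

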